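# Hang the soft-face hammer in its notched ring holder

### The arm

A 6-joint arm with a two-finger parallel gripper is mounted at the origin on a cart in front of the work surface, level with it; the furniture and walls round the work are solid. World frame = base frame: x ahead of the robot, y to its left, z up, the work surface at z = 0. Lengths are in mm, angles in rad, forces in N, time in s.
With the tool pointing down it reaches from about 275 to 750 mm from the base axis. Payload 10.2 kg.
Tool frame: the origin (TCP) lies at the very end of the fingers, on their centre line; the grasp point (between the pads) lies 19 mm behind it (ctrl.grip_depth is the distance from the TCP to the grasp point, in mm); z points along the fingers, x is the direction in which the jaws open and shut, and the axes are right-handed (so a half turn about z gives the same grasp; the last joint's range is limited). The gripper opens to 85 mm and grips with 20 to 120 N. Pads are 22 mm wide; open, the fingers measure 114 mm over their backs; the gripper's body (76 mm by 85 mm) begins 54 mm behind the grasp point. The pads swing forward as they close: fully open they stand 13 mm farther back than shut.
Start: joints at [1.014, 0.313, 1.498, -0, 1.331, -0.223], TCP at [172.021, 496.024, 208.394] pointing down, gripper open.
Joint ranges: [-2.94, 2.94], [-0.97, 2.17], [0.19, 2.56], [-1.23, 4.37], [0.02, 3.11], [-2.88, 2.88]. Speed limits (rad/s): [2.39, 2.39, 3.01, 3.14, 3.14, 3.14].

### API

Orientations are given as a unit quaternion [w, x, y, z].
In Python, from rig import ctrl gives the robot as it stands.
- The arm moves only by the tool play_rows, never from a script. Its argument "motion" is a list of rows, each a list of 2 entries, a list of its own where there are three numbers: the shift along the tool's x, y, z in mm, then the turn, a rotation vector about the tool's x, y, z in degrees. A call has 1 to 20 rows; each row shifts and turns the commanded pose from where the row before left it, along the tool's axes as they then stand; what a row does not reach is not made up. A row lasts 1/12 s, in which the tool goes at most 41.7 mm and 7.16 degrees, less where a joint would pass 70% of its speed; a pose out of reach is approached as far as the arm can. A call with a gripper value outside its range is refused whole. "fingers" is the finger opening in mm, from 0 to 85.4, set as the call begins (left out, the last holds). The fingers move at their own pace and stop on an object; "squeeze" is the grip in N (left out, the last holds). Time passes only in rows, so rows that do not move let the fingers close. It gives the time, the measured TCP pose, the force and the opening at its end, in the units of the state.
- ctrl.sense(): the state, without advancing time (a new reading comes with each control period).
- ctrl.capture(name): name is "scene" or "top" or "wrist"; returns the picture (480x640x3 uint8, red, green, blue); there is no depth.
- ctrl.get_calibration(name): a dict with "K" (3x3 intrinsics, pixels), "R" (3x3) and "t" (3): a world point X has camera coordinates R X + t; the wrist camera has in their place "tool_from_camera" (4x4, takes a point from camera to tool coordinates, whose origin is the TCP and whose axes are the tool frame's). Camera axes: x right, y down, z forward; pixel columns grow to the right and rows downward; lengths in mm; the calibration is good to about 2 mm. A picture is of the moment at which its call begins: read the wrist's pose just before it. get_calibration takes no time and is no camera call.
- ctrl.finish_job(): hands the job in, once; it reports no verdict.
Trained networks look in the newest picture that a camera, given by its name, has taken for a name from the list of things; names that differ only in an ending like _2 or _b are one class to them, and where a whole thing is asked for, a point or a joint stands for the part that bears it (a point fixed in the world has none). Each returns a list of dicts, best first, with "p" (0 to 1); they miss things now and then, are a little off and sometimes report something else, mostly with a low value. They report only what shows in the picture. A call takes as long as a camera call. They do not tell look-alikes from the thing itself.
- ctrl.spot_in(camera, name): "position" ([column, row] as shares, 0 to 1, of the picture: columns of its width, rows of its height, amid what is visible of it).
The state is a dict: "time_s": time; "joints": joint angles; "dq": joint speeds; "tau": joint torques, N m; "eef_pos": TCP position; "ee_rot": TCP orientation; "force": force on the tool from outside, world axes, zero at the start; "wrist_torque": the same for the moment, N m; "grip_width": opening from 0.0 (shut) to 1.0 (fully open).
Only numpy, scipy, OpenCV 4.12 (cv2) and the standard library are available. Lean on these libraries where they do the work, as an engineer would, in place of code of your own. Each camera call takes 0.05 s, during which the arm holds its last target. There are 200 camera calls.

### The job

The small soft-face hammer has drained in the steel jar: lift it out and hang it back in its ring holder, handle first down through the collar. The collar is clamped at an angle that nobody has noted, so with the head resting lightly on it turn the hammer until the head drops into the notch across its top, then see it fully home, hanging straight, and let go. Do not force or drop it, and leave the jar and the other things standing where they are.

Things in the scene. Friction and masses are not known exactly. Their poses are not given: they have to be found in the camera images.
- hammer: soft-face hammer, 148 mm long, about 0.26 kg. Origin: middle of the flat underside of the head, where the handle comes out; z points from handle to head. Head along x: flat-sided steel block 46 (x) x 20 (y) x 28 mm (z 0 to 28), with round white faces, 27.6 mm diameter, out to x = +-45 mm. Round wooden handle, 15 to 16 mm thick, down to z = -120 mm. Hangs upright in the jar, head across the rim
- head_grip (a point): point on the hammer's axis 20 mm above the underside of the head. Take the head here from above by its two flat sides (fingers closing along the hammer's y), with the finger tips at least 10 mm above the underside, as the lowest 9 mm go into the notch
- handle_end (a point): end of the hammer's handle, on its axis, 120 mm below the underside of the head; its edge is bevelled 2.5 mm
- jar: loose straight-sided stainless jar, open at the top, 138 mm high, 70 mm outside (73 mm over the rim) and 64 mm inside diameter, about 0.55 kg; origin at the centre of its underside, z up
- holder: fixed tool holder: grey base plate 170 x 120 x 10 mm, round post, arm with a ring 85 mm in front of the post. Origin on the bench under the ring's axis, z up, x from ring to post. In the ring is clamped a steel collar, 44 mm outside diameter, upright bore 19.6 mm, with a notch across its top; no part of the holder is higher than the collar (158 mm)
- collar_top (a point): on the bore's axis at the height of the collar's top, 158 mm above the bench. The notch runs level through this axis, up to 0.6 rad either way off the holder's x axis; the angle is not measured and differs each time; the collar is clamped and does not give way. Off the notch the head rests here, 9 mm too high; within about 0.06 rad of it the head goes down
- seat (a point): centre of the notch's floor, on the bore's axis, 149 mm above the bench; the underside of the head comes to rest here. The notch is 23 mm wide, 9 mm deep, open at both ends, its upper edges bevelled 1 mm. The point's axes are the holder's, not the notch's
- beaker: loose clear beaker that looks half full, 65 mm across, 82 mm high, bystander; origin at the centre of its underside
- brown_vial: loose sample vial with a cap, 28 mm across, 82 mm high, bystander; origin at the centre of its underside
- gauge: loose dial gauge lying on its back, 96 x 63 x 28 mm, bystander; origin at the centre of its underside
Mind the look-alikes: they are no part of the job. There is more than one size of the hammer; the one meant has the size given above.

How it is judged (in metres and radians):
On the way, in this order (a step that is already met when the one before it is completed fails the run):
1. the hammer is lifted clear of the jar (z of handle_end in the frame of jar above 0.138 m), for 0.1 s.
2. the handle is down through the ring, its end at least 60 mm below the notch's floor (z of handle_end in the frame of seat below -0.06 m and horizontal distance between handle_end and seat below 0.012 m), for 0.1 s.
At the end, for the whole second after the job is handed in: the hammer hangs handle down through the ring with the underside of its head on the floor of the notch (within 3 mm in height and 5 mm sideways), upright within 0.08 rad, at rest and released; the jar stands upright (z of hammer in the frame of seat between -0.003 and 0.003 m and horizontal distance between hammer and seat below 0.005 m and angle between hammer's own z axis and vertical below 0.08 rad and linear speed of hammer below 0.02 m/s and angle between jar's own z axis and vertical below 0.1 rad); the robot touches nothing.
It fails at once if the hammer is pressed, wedged or dropped on the holder with more than 40 N (all contacts added up) (contact force between hammer and holder above 40 N).
It fails at once if the jar is shifted by more than 40 mm or knocked over (distance of jar from where it was at the start of the episode above 0.04 m or angle between jar's own z axis and vertical above 0.6 rad).
It fails at once if a bystander (beaker, vial, gauge) is shifted by more than 25 mm (distance of any of beaker, brown_vial, gauge from where it was at the start of the episode above 0.025 m).
It also fails if it takes over 61 s, if anything falls off the work surface, if the arm or the gripper's body presses on something with over 40 N, if the wrist force passes 120 N, or if a joint passes its speed limit or range.

## Working session

There is one attempt and no reset: what is moved stays moved. The work goes in short steps, Python scripts to look and compute and a tool call to move; the robot and the scene stay as the last step left them, time stands still between calls to the robot, and variables do not carry over. Pictures are saved under pics/ and viewed, about 8 in all and at most 12, crops included, and the job is handed in when it is done.

Besides the shell and the picture viewer there is one more tool, called by a JSON object that holds its "fn" and its "kwargs". play_rows: Moves the arm, as the interface text tells. Its arguments: {"type":"object","properties":{"motion":{"type":"array"},"fingers":{"type":"number"},"squeeze":{"type":"number"}},"required":["motion"]}

```bash
mkdir -p pics; python3 - <<'E'
from rig import ctrl
import cv2,numpy as np
np.set_printoptions(precision=4,suppress=True)
s=ctrl.sense();print(s['time_s'],s['eef_pos'],s['ee_rot'],s['force'],s['grip_width'],ctrl.grip_depth)
for n in ["scene","top"]:
    im=ctrl.capture(n);cv2.imwrite(f'pics/{n}0.png',im[:,:,::-1])
    c=ctrl.get_calibration(n);print(n,c)
    for k in ["hammer","jar","holder","head_grip","collar_top","beaker","brown_vial","gauge"]:
        try: print(k,[(round(d['p'],2),np.round(np.array(d['position'])*[640,480],0)) for d in ctrl.spot_in(n,k)][:4])
        except Exception as e: print(k,e)
print(ctrl.get_calibration("wrist"))
E
```

```text
0.0 [171.8436 495.7716 207.8486] [ 0.0002  0.8147  0.5798 -0.0006] [ 0.2332 -1.0485 -0.1378] 0.9950242922905973 18.700000000000003
scene {'K': array([[554.5838,   0.    , 307.977 ],
       [  0.    , 554.5838, 241.3725],
       [  0.    ,   0.    ,   1.    ]]), 'R': array([[ 0.7998, -0.6002, -0.0075],
       [-0.3307, -0.4302, -0.84  ],
       [ 0.5009,  0.6743, -0.5426]]), 't': array([-437.3581,  280.4323, 1024.6396])}
hammer [(0.88, array([236., 198.])), (0.62, array([193., 230.]))]
jar [(0.62, array([239., 234.]))]
holder [(0.7, array([367., 294.]))]
head_grip [(0.87, array([191., 233.])), (0.79, array([238., 198.])), (0.72, array([366., 298.]))]
collar_top [(0.84, array([365., 298.]))]
beaker [(0.97, array([266., 208.]))]
brown_vial [(0.65, array([332., 242.]))]
gauge [(0.84, array([345., 398.])), (0.45, array([334., 240.]))]
top {'K': array([[506.919 ,   0.    , 326.1566],
       [  0.    , 506.919 , 239.433 ],
       [  0.    ,   0.    ,   1.    ]]), 'R': array([[ 0.0163, -0.9998, -0.015 ],
       [-0.9971, -0.0151, -0.0746],
       [ 0.0743,  0.0162, -0.9971]]), 't': array([   6.9155,  534.4836, 1414.6437])}
hammer [(0.73, array([249., 251.])), (0.67, array([235., 294.]))]
jar [(0.8, array([258., 252.])), (0.46, array([252., 252.]))]
holder [(0.92, array([383., 214.]))]
head_grip [(0.93, array([246., 252.])), (0.69, array([234., 294.]))]
collar_top [(0.95, array([379., 216.]))]
beaker [(0.75, array([225., 203.]))]
brown_vial []
gauge [(0.78, array([449., 291.]))]
{'K': array([[380.6038,   0.    , 315.9571],
       [  0.    , 380.6038, 243.3733],
       [  0.    ,   0.    ,   1.    ]]), 'tool_from_camera': array([[   1.    ,   -0.    ,   -0.0008,   -0.5755],
       [   0.0003,    0.9581,    0.2864,  -72.5926],
       [   0.0008,   -0.2864,    0.9581, -165.46  ],
       [   0.    ,    0.    ,    0.    ,    1.    ]])}
```

View pics/top0.png

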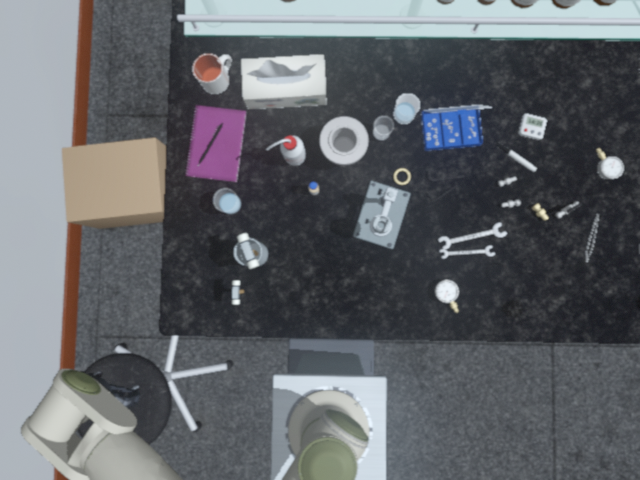

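View pics/scene0.png

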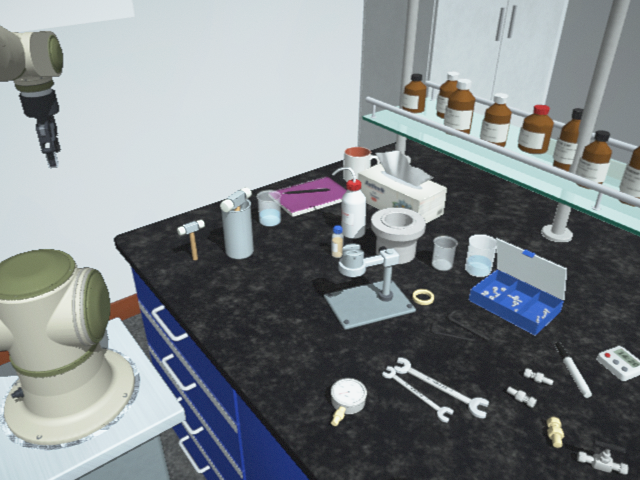

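The top view shows the jar with a hammer across its rim at (248,251). A free-standing smaller look-alike is at (236,292). The holder's ring is at about (381,226), with its post at (390,195), and the vial is at (314,188). The scene view agrees: the hammer head is at (236,198) and the collar at (352,260).

```bash
cat > h.py <<'E'
from rig import ctrl
import cv2,numpy as np
from scipy.spatial.transform import Rotation as Ro
np.set_printoptions(precision=3,suppress=True)
def cam(n):
    c=ctrl.get_calibration(n)
    if n!="wrist": return c['K'],np.array(c['R']),np.array(c['t'])
    s=ctrl.sense();T=np.eye(4);T[:3,:3]=Ro.from_quat(s['ee_rot'],scalar_first=True).as_matrix();T[:3,3]=s['eef_pos']
    M=np.linalg.inv(T@c['tool_from_camera']);return c['K'],M[:3,:3],M[:3,3]
def onz(C,px,z):
    K,R,t=C;d=R.T@np.linalg.solve(K,[px[0],px[1],1]);o=-R.T@t
    return o+d*(z-o[2])/d[2]
def proj(C,X):
    K,R,t=C;p=K@(R@np.array(X,float)+t);return p[:2]/p[2]
def st():
    s=ctrl.sense();R=Ro.from_quat(s['ee_rot'],scalar_first=True).as_matrix()
    print('t',round(s['time_s'],2),'p',np.array(s['eef_pos']),'x',R[:,0],'y',R[:,1],'z',R[:,2],'F',np.array(s['force']),'T',np.array(s['wrist_torque']),'w',round(s['grip_width']*85.4,1),'q',np.array(s['joints']));return s,R
E
python3 - <<'E'
from h import *
T=cam("top");S=cam("scene")
for n,p,z in [("head",(248,251),166),("f1",(242.5,237),152),("f2",(254,265),152),("ring",(381,226),158),("post",(389,195),140),("small",(236,292),110)]: 
    X=onz(T,p,z);print(n,X,proj(S,X))
for n,p,z in [("head",(237,198),152),("ring",(352,258),158)]: print(n,onz(S,p,z))
st()
a=cv2.imread('pics/top0.png')
A=cv2.resize(a[210:280,210:280],(400,400),interpolation=2);B=cv2.resize(a[175:255,345:425],(400,400),interpolation=2)
b=cv2.imread('pics/scene0.png')
C=cv2.resize(b[180:270,180:270],(400,400),interpolation=2);D=cv2.resize(b[235:315,325:405],(400,400),interpolation=2)
o=np.vstack([np.hstack([A,B]),np.hstack([C,D])]);cv2.imwrite('pics/c1.png',cv2.resize(o,(600,600)))
E
```

```text
head [490.919 211.217 166.   ] [235.575 194.331]
f1 [527.484 228.813 152.   ] [245.244 192.416]
f2 [455.912 197.18  152.   ] [226.213 206.128]
ring [ 560.606 -126.644  158.   ] [349.956 249.592]
post [ 643.903 -148.433  140.   ] [386.444 247.888]
small [384.912 249.494 110.   ] [190.85  221.888]
head [496.649 216.332 152.   ]
ring [ 544.14  -152.187  158.   ]
t 0.9 p [172.033 496.028 208.404] x [0.328 0.945 0.   ] y [ 0.945 -0.328 -0.   ] z [-0.  0. -1.] F [-0.672 -0.68   0.497] T [0.008 0.011 0.047] w 85.3 q [ 1.014  0.313  1.498  0.     1.331 -0.223]
```

View pics/c1.png

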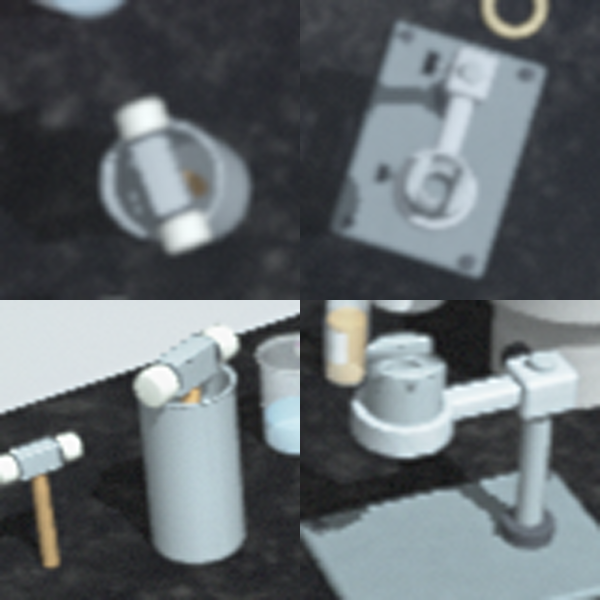

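The crops confirm a hammer head lying across the jar rim and the holder's ring, arm and post. The scene view also shows the notch. I'll go above the hammer.

{"fn": "play_rows", "kwargs": {"motion": [[[-11.6,28.2,-6.6],[0,0,0]],[[-11.6,28.2,-6.6],[0,0,0]],[[-11.6,28.2,-6.6],[0,0,0]],[[-11.6,28.2,-6.6],[0,0,0]],[[-11.6,28.2,-6.6],[0,0,0]],[[-11.6,28.2,-6.6],[0,0,0]],[[-11.6,28.2,-6.6],[0,0,0]],[[-11.6,28.2,-6.6],[0,0,0]],[[-11.6,28.2,-6.6],[0,0,0]],[[-11.6,28.2,-6.6],[0,0,0]],[[-11.6,28.2,-6.6],[0,0,0]],[[-11.6,28.2,-6.6],[0,0,0]],[[-11.6,28.2,-6.6],[0,0,0]],[[-11.6,28.2,-6.6],[0,0,0]]]}}

```text
time_s: 2.07
eef_pos: [492.8, 212.0, 301.2]
ee_rot: [0.0, 0.815, 0.58, 0.0]
force: [-0.0, 1.1, 0.8]
grip_width: 0.999
```

{"fn": "play_rows", "kwargs": {"motion": [[[0,0,0],[0,0,-5.4]],[[0,0,0],[0,0,-5.4]],[[0,0,0],[0,0,-5.4]],[[0,0,0],[0,0,-5.4]],[[0,0,0],[0,0,-5.4]],[[0,0,0],[0,0,-5.4]],[[0,0,0],[0,0,-5.3]],[[0,0,0],[0,0,-5.3]],[[0,0,0],[0,0,0]],[[0,0,0],[0,0,0]],[[0,0,0],[0,0,0]]]}}

```text
time_s: 2.98
eef_pos: [491.8, 213.2, 300.8]
ee_rot: [-0.0, 0.547, 0.837, -0.0]
force: [-0.1, -0.3, -0.3]
grip_width: 0.999
```

```bash
python3 - <<'E'
from h import *
st();C=cam("wrist")
im=ctrl.capture("wrist");cv2.imwrite('pics/w1.png',im[:,:,::-1])
for k in ["hammer","jar","head_grip"]:
    print(k,[(round(d['p'],2),np.array(d['position'])*[640,480]) for d in ctrl.spot_in("wrist",k)][:3])
print(proj(C,[491.5,213,166]))
E
```

```text
t 2.98 p [491.807 213.242 300.782] x [-0.402  0.916  0.   ] y [ 0.916  0.402 -0.   ] z [-0.  0. -1.] F [-0.144 -0.297 -0.262] T [ 0.071  0.03  -0.016] w 85.3 q [ 0.19   0.292  1.289  0.     1.562 -1.794]
hammer [(0.78, array([403.584, 116.688])), (0.71, array([316.992, 216.816]))]
jar [(0.67, array([334.592, 212.496]))]
head_grip [(0.94, array([400.384, 116.976])), (0.67, array([315.2  , 214.896]))]
[316.853 223.41 ]
```

View pics/w1.png

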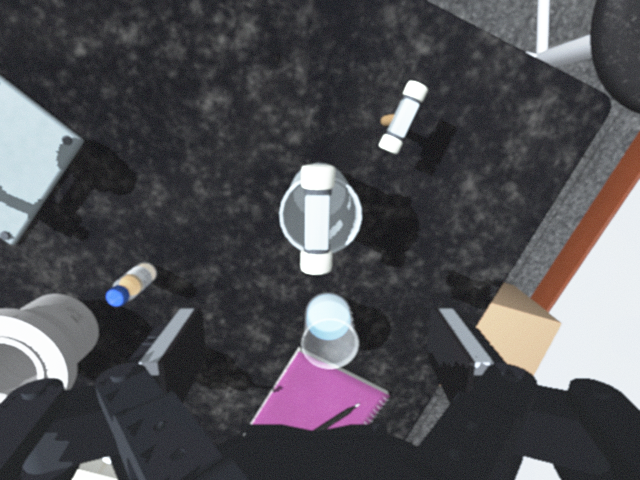

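The wrist view shows the head lengthwise at columns 302–331 and rows 165–274, inside the jar mouth centred at (320,212). The beaker is at (330,330), well below tip height.

```bash
python3 - <<'E'
from h import *
s,R=st();C=cam("wrist")
for z in (152,160):
    a,b=onz(C,(318,165),z),onz(C,(316,274.5),z);m=(a+b)/2
    print(z,a,b,np.linalg.norm(a-b),m,'tool delta',R.T@(m-s['eef_pos']))
print(R.T@(onz(C,(317,219),166)-s['eef_pos']),'width',np.linalg.norm(onz(C,(303.5,219),166)-onz(C,(329,219),166)))
g=cv2.cvtColor(cv2.imread('pics/w1.png'),6)
for r in (200,220,240): print(g[r,295:345])
E
```

```text
t 3.18 p [491.8   213.254 300.791] x [-0.404  0.915  0.   ] y [ 0.915  0.404 -0.   ] z [-0. -0. -1.] F [-0.691  0.623 -0.341] T [ 0.016 -0.007  0.053] w 85.6 q [ 0.19   0.292  1.288  0.     1.562 -1.796]
152 [449.648 195.564 152.   ] [537.296 232.459 152.   ] 95.09638947514841 [493.472 214.011 152.   ] tool delta [  0.016   1.841 148.791]
160 [449.027 195.246 160.   ] [534.443 231.202 160.   ] 92.67550921646603 [491.735 213.224 160.   ] tool delta [ -0.003  -0.066 140.791]
[  0.016  -4.032 134.791] width 20.599578790418036
[150 151 153 151 153 152 152 148 151 180 231 250 252 250 250 251 252 251
 251 251 250 250 251 251 250 249 248 248 248 249 249 251 249 239 200 156
 151 145 147 146 150 151 148 149 148 154 155 149 141 131]
[119 117 114 120 121 119 117 119 125 170 237 251 250 249 250 250 251 250
 250 250 249 250 250 249 249 248 247 247 247 247 249 248 242 220 162 130
 115 122 121 123 118 122 126 153 171 172 147 121 113 117]
[144 131 122 116 121 119 122 120 128 182 244 252 250 249 249 250 250 251
 250 249 248 248 250 248 248 246 246 246 246 246 247 246 230 179 136 121
 123 121 120 124 123 120 120 117 119 121 118 122 119 122]
```

{"fn": "play_rows", "kwargs": {"fingers": 45, "motion": [[[0,0,15],[0,0,0]],[[0,0,15],[0,0,0]],[[0,0,15],[0,0,0]],[[0,0,15],[0,0,0]],[[0,0,15],[0,0,0]],[[0,0,15],[0,0,0]],[[0,0,15],[0,0,0]],[[0,0,10],[0,0,0]],[[0,0,10],[0,0,0]],[[0,0,10],[0,0,0]],[[0,0,8],[0,0,0]],[[0,0,7],[0,0,0]],[[0,0,0],[0,0,0]],[[0,0,0],[0,0,0]]]}}

```text
time_s: 4.35
eef_pos: [491.9, 213.2, 150.8]
ee_rot: [-0.0, 0.546, 0.838, -0.0]
force: [0.3, 0.4, 0.6]
grip_width: 0.528
```

```bash
python3 - <<'E'
from h import *
st()
im=ctrl.capture("wrist");cv2.imwrite('pics/w2.png',im[:,:,::-1])
E
```

```text
t 4.35 p [491.885 213.239 150.803] x [-0.405  0.914 -0.   ] y [ 0.914  0.405 -0.   ] z [-0. -0. -1.] F [0.252 0.445 0.568] T [ 0.022 -0.028  0.033] w 45.1 q [ 0.19   0.388  1.548 -0.     1.205 -1.797]
```

View pics/w2.png

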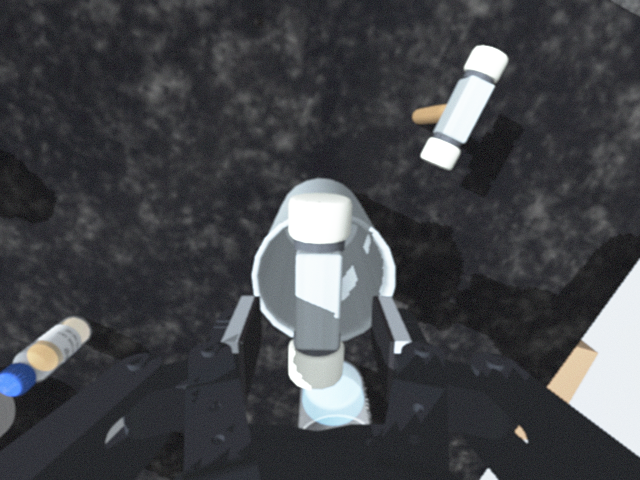

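The fingers straddle the head block, at rows 250–348 and columns 296–344. It measures 46 mm at the expected depth, so its height is confirmed. The head is about 1.8 mm off along tool y and 1 mm along x, so I'll correct that and grip.

{"fn": "play_rows", "kwargs": {"motion": [[[1,-1.8,1],[0,0,0]],[[0,0,0],[0,0,0]]]}}

```text
time_s: 4.57
eef_pos: [489.7, 213.5, 150.1]
ee_rot: [0.0, 0.546, 0.838, 0.0]
force: [0.3, -0.2, 0.7]
grip_width: 0.525
```

{"fn": "play_rows", "kwargs": {"fingers": 0, "squeeze": 60, "motion": [[[0,0,0],[0,0,0]],[[0,0,0],[0,0,0]],[[0,0,0],[0,0,0]],[[0,0,0],[0,0,0]],[[0,0,0],[0,0,0]],[[0,0,0],[0,0,0]],[[0,0,0],[0,0,0]]]}}

```text
time_s: 5.15
eef_pos: [489.8, 213.4, 149.8]
ee_rot: [0.0, 0.546, 0.838, 0.0]
force: [0.1, -0.4, -0.1]
grip_width: -0.002
```

{"fn": "play_rows", "kwargs": {"motion": [[[0,0,-3],[0,0,0]],[[0,0,-6],[0,0,0]],[[0,0,-10],[0,0,0]],[[0,0,-15],[0,0,0]],[[0,0,-15],[0,0,0]],[[0,0,-15],[0,0,0]],[[0,0,-15],[0,0,0]],[[0,0,-15],[0,0,0]],[[0,0,-15],[0,0,0]],[[0,0,-15],[0,0,0]],[[0,0,-15],[0,0,0]],[[0,0,-15],[0,0,0]],[[0,0,-10],[0,0,0]],[[0,0,-6],[0,0,0]],[[0,0,0],[0,0,0]]]}}

```text
time_s: 6.4
eef_pos: [490.0, 213.5, 321.2]
ee_rot: [0.001, 0.546, 0.838, 0.001]
force: [0.1, 0.1, -0.5]
grip_width: -0.002
```

```bash
python3 - <<'E'
from h import *
s,R=st()
T=cam("top");S=cam("scene")
r=onz(T,(382.3,225.1),158);r2=onz(S,(354,252),158);print(r,r2)
u,v=ctrl.capture("wrist"),ctrl.capture("scene")
a=cv2.resize(u,(480,360));b=cv2.resize(v[60:300,140:460],(480,360))
cv2.imwrite('pics/w3.png',np.vstack([a,b])[:,:,::-1] if 0 else cv2.resize(np.hstack([a,b]),(800,300))[:,:,::-1])
E
```

```text
t 6.4 p [490.028 213.482 321.165] x [-0.405  0.914 -0.   ] y [0.914 0.405 0.002] z [ 0.002  0.    -1.   ] F [ 0.098  0.129 -0.46 ] T [-0.016 -0.011 -0.031] w -0.2 q [ 0.192  0.283  1.249  0.     1.608 -1.796]
[ 562.969 -129.945  158.   ] [ 561.382 -138.355  158.   ]
```

View pics/w3.png

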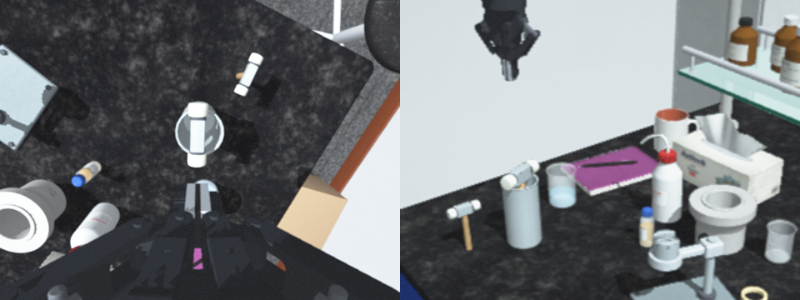

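The grip missed: the fingers closed fully and the hammer still hangs in the jar, unmoved. The height must be wrong, so I'll triangulate from the stored views.

```bash
python3 - <<'E'
from h import *
from scipy.optimize import least_squares
c=ctrl.get_calibration("wrist");K=c['K'];M=c['tool_from_camera']
def C(p,x):
    x=np.array(x)/np.linalg.norm(x);z=np.array([0,0,-1.]);T=np.eye(4);T[:3,:3]=np.c_[x,np.cross(z,x),z];T[:3,3]=p
    I=np.linalg.inv(T@M);return K,I[:3,:3],I[:3,3]
C1=C([491.8,213.25,300.8],[-.403,.915,0]);C2=C([491.885,213.24,150.8],[-.405,.914,0])
g1=cv2.cvtColor(cv2.imread('pics/w1.png'),6);g2=cv2.cvtColor(cv2.imread('pics/w2.png'),6)
print('w1 col317',g1[155:285,317].tolist());print('w2 col320',g2[185:400,320].tolist())
print('w2 row270',g2[270,240:410].tolist())
# marked: small-end face far tips, steel band edges; filled by eye: (w1),(w2)
def tri(a,b):
    f=lambda X:np.r_[proj(C1,X)-a,proj(C2,X)-b]
    r=least_squares(f,[490,213,150]);return r.x,np.abs(r.fun).max()
print('block near',tri((317,193),(320,250)),'far',tri((316,250),(319,349)))
im=np.vstack([cv2.resize(g1[150:290,240:400],(480,420)),]);b=cv2.resize(g2[170:410,220:420],(400,480))
E
```

```text
w1 col317 [39, 30, 39, 38, 35, 42, 49, 95, 146, 194, 224, 240, 255, 255, 255, 255, 255, 255, 255, 255, 255, 255, 255, 255, 255, 255, 255, 255, 255, 255, 255, 255, 255, 255, 254, 183, 137, 133, 135, 154, 212, 248, 251, 252, 251, 251, 251, 250, 250, 251, 250, 250, 251, 249, 250, 250, 251, 250, 251, 250, 250, 250, 250, 249, 250, 250, 249, 250, 249, 249, 250, 248, 250, 249, 248, 249, 250, 249, 249, 249, 249, 248, 249, 249, 249, 250, 249, 248, 248, 249, 250, 248, 249, 248, 224, 157, 128, 126, 148, 226, 255, 255, 255, 255, 255, 255, 255, 255, 255, 255, 255, 255, 255, 255, 255, 255, 255, 255, 255, 214, 89, 43, 30, 39, 35, 47, 50, 42, 45, 49]
w2 col320 [175, 178, 174, 174, 176, 174, 175, 184, 199, 216, 222, 224, 229, 230, 235, 238, 235, 246, 255, 255, 255, 255, 255, 255, 255, 255, 255, 255, 255, 255, 255, 255, 255, 255, 255, 255, 255, 255, 255, 255, 255, 255, 255, 255, 255, 255, 255, 255, 255, 255, 255, 255, 255, 255, 255, 255, 255, 255, 234, 153, 130, 131, 136, 136, 135, 129, 134, 135, 170, 218, 241, 248, 248, 249, 250, 250, 251, 251, 250, 250, 251, 250, 251, 251, 250, 250, 250, 251, 250, 2
[... 910 characters left out ...]
, 251, 250, 249, 249, 249, 250, 250, 250, 251, 251, 251, 251, 251, 251, 250, 250, 250, 250, 250, 250, 249, 250, 250, 250, 249, 250, 248, 247, 247, 248, 247, 248, 247, 248, 248, 248, 248, 248, 249, 249, 245, 234, 203, 166, 139, 118, 118, 124, 129, 150, 180, 202, 214, 212, 217, 206, 179, 133, 121, 115, 121, 113, 118, 118, 114, 120, 114, 118, 113, 116, 114, 117, 113, 112, 119, 119, 112, 110, 112, 112, 109, 112, 110, 108, 126, 160, 190, 198, 213, 224, 237, 244, 250, 251, 251, 248, 222, 140, 60, 30, 21, 25, 33, 27, 33, 27, 29, 33, 35, 24, 28, 27]
block near (array([468.689, 203.774, 164.935]), np.float64(0.7986942723216544)) far (array([512.845, 222.837, 163.165]), np.float64(1.3042052606420498))
```

```bash
python3 - <<'E'
from h import *
s,R=st();S=cam("scene");T=cam("top")
v=ctrl.capture("scene");w=ctrl.capture("wrist");t=ctrl.capture("top")
for d in (0,-15,-30): print(d,'scene',proj(S,s['eef_pos']+R[:,2]*d),'top',proj(T,s['eef_pos']+R[:,2]*d),'wrist',proj(cam("wrist"),s['eef_pos']+R[:,2]*d))
a=cv2.resize(v[70:150,190:270],(400,400),interpolation=2);b=cv2.resize(w[240:400,240:400],(400,400),interpolation=2)
cv2.imwrite('pics/f1.png',np.hstack([a,b])[:,:,::-1])
E
```

```text
t 6.5 p [489.621 213.398 319.329] x [-0.405  0.914  0.   ] y [ 0.914  0.405 -0.001] z [-0.001 -0.    -1.   ] F [-0.264  0.452  0.027] T [ 0.005  0.01  -0.042] w -0.3 q [ 0.192  0.284  1.252 -0.     1.606 -1.796]
0 scene [229.203 133.402] top [235.467 248.019] wrist [317.588 291.96 ]
-15 scene [228.636 127.018] top [234.154 247.622] wrist [317.725 306.082]
-30 scene [228.061 120.548] top [232.806 247.215] wrist [317.888 322.904]
```

View pics/f1.png

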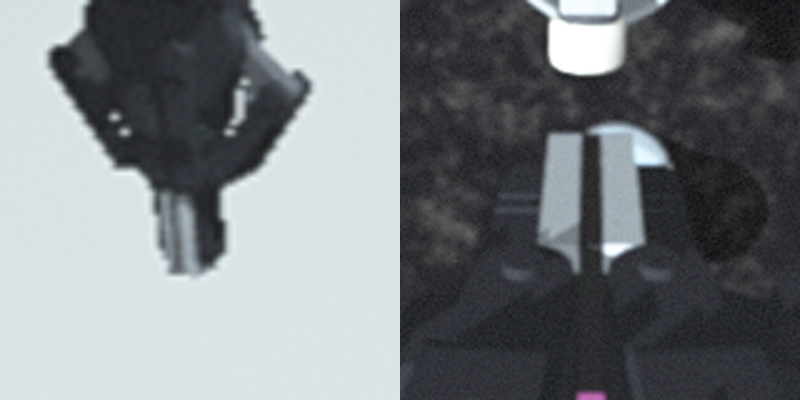

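Both views show the real fingertips about 20–27 mm short of the reported TCP. In the scene view the tip is at row 124 where row 133 was expected. In the wrist view it is at row 293. At TCP 150 the fingers therefore closed above the head. I'll go back and descend about 22 mm deeper.

{"fn": "play_rows", "kwargs": {"fingers": 45, "motion": [[[0,0,10],[0,0,0]],[[0,0,15],[0,0,0]],[[0,0,15],[0,0,0]],[[0,0,15],[0,0,0]],[[0,0,15],[0,0,0]],[[0,0,15],[0,0,0]],[[0,0,15],[0,0,0]],[[0,0,15],[0,0,0]],[[0,0,15],[0,0,0]],[[0,0,15],[0,0,0]],[[0,0,10],[0,0,0]],[[0,0,10],[0,0,0]],[[0,0,8],[0,0,0]],[[0,0,6],[0,0,0]],[[0,0,6],[0,0,0]],[[0,0,4],[0,0,0]],[[0,0,0],[0,0,0]],[[0,0,0],[0,0,0]]]}}

```text
time_s: 8.15
eef_pos: [489.9, 213.5, 131.0]
ee_rot: [0.0, 0.546, 0.838, 0.0]
force: [-0.3, 0.2, -0.1]
grip_width: 0.529
```

{"fn": "play_rows", "kwargs": {"fingers": 0, "squeeze": 60, "motion": [[[0,0,0],[0,0,0]],[[0,0,0],[0,0,0]],[[0,0,0],[0,0,0]],[[0,0,0],[0,0,0]],[[0,0,0],[0,0,0]],[[0,0,0],[0,0,0]]]}}

```text
time_s: 8.65
eef_pos: [490.0, 213.6, 131.4]
ee_rot: [0.0, 0.546, 0.838, 0.0]
force: [-1.0, 0.7, 5.5]
grip_width: 0.213
```

{"fn": "play_rows", "kwargs": {"motion": [[[0,0,-2],[0,0,0]],[[0,0,-3],[0,0,0]],[[0,0,-6],[0,0,0]],[[0,0,-10],[0,0,0]],[[0,0,-10],[0,0,0]],[[0,0,-10],[0,0,0]],[[0,0,-10],[0,0,0]],[[0,0,-15],[0,0,0]],[[0,0,-15],[0,0,0]],[[0,0,-15],[0,0,0]],[[0,0,-15],[0,0,0]],[[0,0,-15],[0,0,0]],[[0,0,-15],[0,0,0]],[[0,0,-15],[0,0,0]],[[0,0,-10],[0,0,0]],[[0,0,-5],[0,0,0]],[[0,0,-3],[0,0,0]],[[0,0,0],[0,0,0]],[[0,0,0],[0,0,0]]]}}

```text
time_s: 10.23
eef_pos: [489.6, 213.4, 304.2]
ee_rot: [-0.0, 0.546, 0.838, -0.0]
force: [0.6, -0.2, -2.8]
grip_width: 0.216
```

```bash
python3 - <<'E'
from h import *
s,R=st();S=cam("scene")
v=ctrl.capture("scene");w=ctrl.capture("wrist")
for d in (0,-15,-30,-38,130): print(d,'scene',proj(S,s['eef_pos']+R[:,2]*d))
a=cv2.resize(v[80:240,180:290],(300,436),interpolation=2);b=cv2.resize(w[60:480,80:560],(498,436))
cv2.imwrite('pics/f2.png',np.hstack([a,b])[:,:,::-1])
E
```

```text
t 10.23 p [489.606 213.353 304.186] x [-0.405  0.914  0.   ] y [ 0.914  0.405 -0.001] z [-0.001 -0.    -1.   ] F [ 0.594 -0.163 -2.764] T [ 0.003  0.006 -0.005] w 18.5 q [ 0.191  0.287  1.286 -0.     1.57  -1.796]
0 scene [229.776 139.769]
-15 scene [229.218 133.468]
-30 scene [228.653 127.083]
-38 scene [228.348 123.644]
130 scene [234.324 191.128]
```

View pics/f2.png

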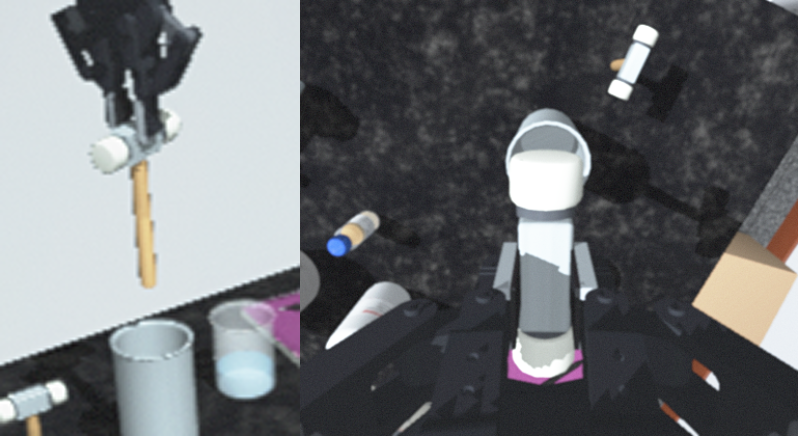

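The hammer is held and hanging straight. The weight reads 2.8 N and the handle end is at (235,185) in the scene image. Comparing points, the underside is about 7 mm above TCP and the fingertips are about 12 mm above the underside. Next I move to a lookout spot beside the holder.

{"fn": "play_rows", "kwargs": {"motion": [[[-12,-1,0],[0,0,0]],[[-18,-2,0],[0,0,0]],[[-22,-2.2,0],[0,0,0]],[[-22,-2.2,0],[0,0,0]],[[-22,-2.2,0],[0,0,0]],[[-22,-2.2,0],[0,0,0]],[[-22,-2.2,0],[0,0,0]],[[-22,-2.2,0],[0,0,0]],[[-22,-2.2,0],[0,0,0]],[[-22,-2.2,0],[0,0,0]],[[-22,-2.2,0],[0,0,0]],[[-22,-2.2,0],[0,0,0]],[[-22,-2.2,0],[0,0,0]],[[-12,-2,0],[0,0,0]],[[-6,-1,0],[0,0,0]]]}}

```text
time_s: 11.58
eef_pos: [579.6, -65.9, 304.1]
ee_rot: [-0.0, 0.546, 0.838, -0.0]
force: [0.5, 0.2, -2.4]
grip_width: 0.211
```

{"fn": "play_rows", "kwargs": {"motion": [[[0,0,0],[0,0,5.5]],[[0,0,0],[0,0,5.5]],[[0,0,0],[0,0,5.5]],[[0,0,0],[0,0,5.5]],[[0,0,0],[0,0,5.5]],[[0,0,0],[0,0,5.5]],[[0,0,0],[0,0,5.5]],[[0,0,0],[0,0,0]],[[0,0,0],[0,0,0]],[[0,0,0],[0,0,0]]]}}

```text
time_s: 12.42
eef_pos: [579.4, -63.7, 304.8]
ee_rot: [-0.0, 0.79, 0.613, 0.0]
force: [-0.3, 0.0, -2.3]
grip_width: 0.217
```

```bash
python3 - <<'E'
from h import *
s,R=st();C=cam("wrist")
im=ctrl.capture("wrist");cv2.imwrite('pics/w4raw.png',im[:,:,::-1])
print([(round(d['p'],2),np.array(d['position'])*[640,480]) for d in ctrl.spot_in("wrist","collar_top")][:3])
p=proj(C,[562,-132,158]);print(p)
x0,y0=int(p[0])-90,int(p[1])-70;x0=max(x0,0);y0=max(y0,0);print(x0,y0)
cv2.imwrite('pics/w4.png',cv2.resize(im[y0:y0+140,x0:x0+180],(720,560),interpolation=2)[:,:,::-1])
E
```

```text
t 12.42 p [579.435 -63.702 304.809] x [0.25  0.968 0.   ] y [ 0.968 -0.25  -0.   ] z [-0.  0. -1.] F [-0.271  0.012 -2.266] T [-0.011  0.012  0.005] w 18.6 q [-0.31   0.404  1.124  0.     1.614 -1.629]
[(0.89, array([251.072, 225.312])), (0.73, array([315.008, 297.408]))]
[233.16  219.999]
143 149
```

View pics/w4.png

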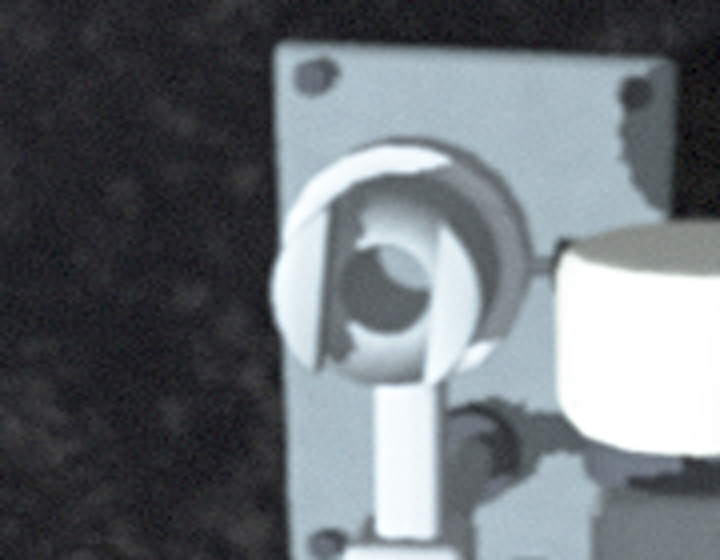

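The crop shows the collar clearly. The bore is centred at about crop (386,288), full-frame (239.5,221), and the notch between its two bright lands runs nearly along tool y. Its left edge goes from (329,208) to (318,370) and its right edge from (440,222) to (428,380).

```bash
python3 - <<'E'
from h import *
s,R=st();C=cam("wrist");f=lambda x,y:(x/4+143-.4,y/4+149-.4)
b=onz(C,f(386,288),149);print('bore',b, 'collar mid', onz(C,f(378,280),158))
ring=[]
for P in [((329,208),(318,370)),((440,222),(428,380))]:
    A,B=onz(C,f(*P[0]),158),onz(C,f(*P[1]),158);d=B-A;print('edge',A,B,'ang',np.arctan2(d[1],d[0]));n=np.array([-d[1],d[0]])/np.hypot(*d[:2]);print('dist from bore',n@(A-b)[:2])
for q in [(386,245),(386,333),(342,290),(430,288)]: print(onz(C,f(*q),149))
print('tool y ang',np.arctan2(R[1,1],R[0,1]),'delta tool',R.T@(b-s['eef_pos']))
T=cam("top");S=cam("scene")
print('top px',proj(T,[b[0],b[1],158]),'scene',proj(S,[b[0],b[1],158]))
E
```

```text
t 12.52 p [579.477 -63.83  304.792] x [0.251 0.968 0.   ] y [ 0.968 -0.251 -0.   ] z [-0.  0. -1.] F [-0.283 -0.417 -2.12 ] T [ 0.008 -0.01   0.021] w 18.2 q [-0.311  0.404  1.124  0.     1.614 -1.628]
bore [ 565.286 -129.779  149.   ] collar mid [ 561.645 -128.536  158.   ]
edge [ 544.546 -133.657  158.   ] [ 577.201 -147.023  158.   ] ang -0.3885263645967389
dist from bore -11.445460502331336
edge [ 553.119 -112.267  158.   ] [ 585.225 -124.928  158.   ] ang -0.3756293358426627
dist from bore 11.827742462110162
[ 556.263 -126.875  149.   ]
[ 574.89  -132.869  149.   ]
[ 563.321 -139.138  149.   ]
[ 567.673 -120.56   149.   ]
tool y ang -0.25328992450278925 delta tool [-67.403   2.798 155.791]
top px [382.242 224.198] scene [352.696 249.493]
```

Bore at (565.3,−129.8). The notch edges lie 11.4 and 11.8 mm either side of it, matching the 23 mm width, and the notch angle is about −0.38 rad. The top view agrees. I'll move over it, turn 7.4° and lower to just above the collar.

{"fn": "play_rows", "kwargs": {"motion": [[[-7.4,0.4,0],[0,0,0]],[[-10,0.4,0],[0,0,0]],[[-10,0.4,0],[0,0,0]],[[-10,0.4,0],[0,0,0]],[[-10,0.4,0],[0,0,0]],[[-10,0.4,0],[0,0,0]],[[-6,0.2,0],[0,0,0]],[[-4,0.2,0],[0,0,0]],[[0,0,0],[0,0,3.7]],[[0,0,0],[0,0,3.7]],[[0,0,6],[0,0,0]],[[0,0,6],[0,0,0]],[[0,0,6],[0,0,0]],[[0,0,4],[0,0,0]],[[0,0,2],[0,0,0]],[[0,0,0],[0,0,0]],[[0,0,0],[0,0,0]],[[0,0,0],[0,0,0]]]}}

```text
time_s: 14.02
eef_pos: [565.3, -129.9, 281.1]
ee_rot: [0.0, 0.829, 0.559, 0.0]
force: [0.2, -0.3, -1.9]
grip_width: 0.213
```

```bash
python3 - <<'E'
from h import *
s,R=st();S=cam("scene")
v=ctrl.capture("scene");w=ctrl.capture("wrist");cv2.imwrite('pics/s5raw.png',v[:,:,::-1])
e=s['eef_pos'];print('end',proj(S,e+R[:,2]*113),'bore',proj(S,[565.3,-129.8,158]))
a=cv2.resize(v[170:290,310:400],(420,560),interpolation=2);b=cv2.resize(w[160:480,220:420],(350,560))
cv2.imwrite('pics/s5.png',np.hstack([a,b])[:,:,::-1])
E
```

```text
t 14.02 p [ 565.338 -129.92   281.092] x [ 0.375  0.927 -0.   ] y [ 0.927 -0.375  0.001] z [ 0.001 -0.    -1.   ] F [ 0.241 -0.253 -1.946] T [-0.034 -0.021 -0.005] w 18.2 q [-0.428  0.401  1.187  0.     1.552 -1.614]
end [352.973 245.386] bore [352.708 249.495]
```

View pics/s5.png

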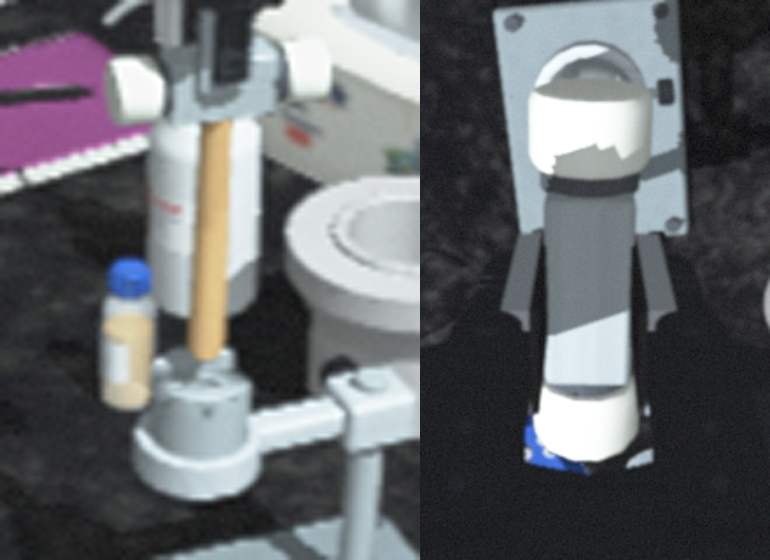

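The handle end, at crop (206,358), sits just above the collar, whose centre is at crop column 201, so the handle is about 1.5 mm to the right. The handle is upright. I'll nudge about 1 mm and go down gently, watching the force.

{"fn": "play_rows", "kwargs": {"motion": [[[0.3,-1,2],[0,0,0]],[[0,0,2],[0,0,0]],[[0,0,2],[0,0,0]],[[0,0,2],[0,0,0]],[[0,0,2],[0,0,0]],[[0,0,1.5],[0,0,0]],[[0,0,1.5],[0,0,0]],[[0,0,0],[0,0,0]]]}}

```text
time_s: 14.78
eef_pos: [564.3, -129.2, 267.4]
ee_rot: [-0.0, 0.829, 0.559, -0.0]
force: [0.2, 0.9, -3.0]
grip_width: 0.211
```

{"fn": "play_rows", "kwargs": {"motion": [[[0,0,1.5],[0,0,0]],[[0,0,1.5],[0,0,0]],[[0,0,1.5],[0,0,0]],[[0,0,0],[0,0,0]]]}}

```text
time_s: 15.12
eef_pos: [564.3, -129.2, 262.9]
ee_rot: [-0.0, 0.829, 0.559, -0.0]
force: [0.6, -0.4, -2.1]
grip_width: 0.215
```

{"fn": "play_rows", "kwargs": {"motion": [[[0,0,1.5],[0,0,0]],[[0,0,1.5],[0,0,0]],[[0,0,0],[0,0,0]]]}}

```text
time_s: 15.37
eef_pos: [564.3, -129.2, 260.0]
ee_rot: [-0.0, 0.829, 0.559, -0.0]
force: [-0.3, -0.3, -2.2]
grip_width: 0.219
```

{"fn": "play_rows", "kwargs": {"motion": [[[0,0,1.5],[0,0,0]],[[0,0,1.5],[0,0,0]],[[0,0,0],[0,0,0]]]}}

```text
time_s: 15.62
eef_pos: [564.3, -129.2, 256.9]
ee_rot: [-0.0, 0.829, 0.559, -0.0]
force: [0.5, -0.2, -2.7]
grip_width: 0.213
```

{"fn": "play_rows", "kwargs": {"motion": [[[0,0,1.5],[0,0,0]],[[0,0,1.5],[0,0,0]],[[0,0,0],[0,0,0]]]}}

```text
time_s: 15.87
eef_pos: [564.3, -129.2, 253.9]
ee_rot: [-0.0, 0.829, 0.559, -0.0]
force: [0.0, -0.3, -2.3]
grip_width: 0.213
```

{"fn": "play_rows", "kwargs": {"motion": [[[0,0,1.5],[0,0,0]],[[0,0,1.5],[0,0,0]],[[0,0,1.5],[0,0,0]],[[0,0,0],[0,0,0]]]}}

```text
time_s: 16.2
eef_pos: [564.3, -129.2, 249.4]
ee_rot: [-0.0, 0.829, 0.559, -0.0]
force: [0.1, -0.6, -3.1]
grip_width: 0.211
```

It is in the bore with no side force, so I'll continue down.

{"fn": "play_rows", "kwargs": {"motion": [[[0,0,3],[0,0,0]],[[0,0,3],[0,0,0]],[[0,0,3],[0,0,0]],[[0,0,3],[0,0,0]],[[0,0,3],[0,0,0]],[[0,0,3],[0,0,0]],[[0,0,3],[0,0,0]],[[0,0,3],[0,0,0]],[[0,0,0],[0,0,0]]]}}

```text
time_s: 16.95
eef_pos: [564.2, -129.1, 225.0]
ee_rot: [-0.0, 0.829, 0.559, -0.0]
force: [0.3, -0.1, -3.4]
grip_width: 0.215
```

{"fn": "play_rows", "kwargs": {"motion": [[[0,0,4],[0,0,0]],[[0,0,4],[0,0,0]],[[0,0,4],[0,0,0]],[[0,0,4],[0,0,0]],[[0,0,4],[0,0,0]],[[0,0,4],[0,0,0]],[[0,0,4],[0,0,0]],[[0,0,4],[0,0,0]],[[0,0,0],[0,0,0]]]}}

```text
time_s: 17.7
eef_pos: [564.1, -129.1, 192.8]
ee_rot: [-0.001, 0.829, 0.559, -0.0]
force: [0.0, -0.1, -2.8]
grip_width: 0.21
```

{"fn": "play_rows", "kwargs": {"motion": [[[0,0,4],[0,0,0]],[[0,0,4],[0,0,0]],[[0,0,4],[0,0,0]],[[0,0,4],[0,0,0]],[[0,0,4],[0,0,0]],[[0,0,3],[0,0,0]],[[0,0,3],[0,0,0]],[[0,0,0],[0,0,0]]]}}

```text
time_s: 18.37
eef_pos: [564.2, -129.2, 167.1]
ee_rot: [-0.0, 0.829, 0.559, -0.0]
force: [-0.4, -0.0, -2.2]
grip_width: 0.213
```

{"fn": "play_rows", "kwargs": {"motion": [[[0,0,3],[0,0,0]],[[0,0,3],[0,0,0]],[[0,0,2],[0,0,0]],[[0,0,2],[0,0,0]],[[0,0,1],[0,0,0]],[[0,0,1],[0,0,0]],[[0,0,0],[0,0,0]]]}}

```text
time_s: 18.95
eef_pos: [564.4, -129.2, 155.6]
ee_rot: [-0.0, 0.829, 0.559, -0.0]
force: [0.3, 0.3, -2.1]
grip_width: 0.221
```

{"fn": "play_rows", "kwargs": {"motion": [[[0,0,1],[0,0,0]],[[0,0,1],[0,0,0]],[[0,0,0],[0,0,0]]]}}

```text
time_s: 19.2
eef_pos: [564.4, -129.2, 153.6]
ee_rot: [-0.0, 0.829, 0.559, -0.0]
force: [-1.4, -0.5, -2.2]
grip_width: 0.212
```

{"fn": "play_rows", "kwargs": {"motion": [[[0,0,1],[0,0,0]],[[0,0,1],[0,0,0]],[[0,0,0],[0,0,0]]]}}

```text
time_s: 19.45
eef_pos: [564.3, -129.2, 151.6]
ee_rot: [-0.0, 0.829, 0.559, -0.0]
force: [0.7, 0.7, -1.6]
grip_width: 0.212
```

{"fn": "play_rows", "kwargs": {"motion": [[[0,0,1],[0,0,0]],[[0,0,0],[0,0,0]]]}}

```text
time_s: 19.62
eef_pos: [564.3, -129.2, 150.6]
ee_rot: [-0.0, 0.829, 0.559, -0.0]
force: [-0.8, 0.5, -2.7]
grip_width: 0.213
```

{"fn": "play_rows", "kwargs": {"motion": [[[0,0,1],[0,0,0]],[[0,0,0],[0,0,0]]]}}

```text
time_s: 19.78
eef_pos: [564.3, -129.2, 149.6]
ee_rot: [-0.0, 0.829, 0.559, -0.0]
force: [0.4, -0.5, -1.7]
grip_width: 0.216
```

{"fn": "play_rows", "kwargs": {"motion": [[[0,0,1],[0,0,0]],[[0,0,0],[0,0,0]]]}}

```text
time_s: 19.95
eef_pos: [564.3, -129.2, 148.6]
ee_rot: [-0.0, 0.829, 0.559, -0.0]
force: [0.2, -0.2, -2.3]
grip_width: 0.217
```

{"fn": "play_rows", "kwargs": {"motion": [[[0,0,0.5],[0,0,0]],[[0,0,0],[0,0,0]]]}}

```text
time_s: 20.12
eef_pos: [564.4, -129.3, 148.2]
ee_rot: [-0.0, 0.829, 0.559, -0.0]
force: [-0.5, -1.1, -2.0]
grip_width: 0.216
```

{"fn": "play_rows", "kwargs": {"motion": [[[0,0,1],[0,0,0]],[[0,0,0],[0,0,0]]]}}

```text
time_s: 20.28
eef_pos: [564.3, -129.2, 147.1]
ee_rot: [-0.0, 0.829, 0.559, -0.0]
force: [-0.4, 0.4, -2.8]
grip_width: 0.213
```

{"fn": "play_rows", "kwargs": {"motion": [[[0,0,1],[0,0,0]],[[0,0,0],[0,0,0]]]}}

```text
time_s: 20.45
eef_pos: [564.3, -129.2, 146.1]
ee_rot: [-0.0, 0.829, 0.559, -0.0]
force: [-0.5, 0.0, -2.3]
grip_width: 0.213
```

{"fn": "play_rows", "kwargs": {"motion": [[[0,0,1],[0,0,0]],[[0,0,0],[0,0,0]]]}}

```text
time_s: 20.62
eef_pos: [564.3, -129.2, 145.1]
ee_rot: [-0.0, 0.829, 0.559, -0.0]
force: [-0.2, 0.1, -2.3]
grip_width: 0.216
```

{"fn": "play_rows", "kwargs": {"motion": [[[0,0,0.7],[0,0,0]],[[0,0,0],[0,0,0]]]}}

```text
time_s: 20.78
eef_pos: [564.4, -129.2, 144.5]
ee_rot: [-0.0, 0.829, 0.559, -0.0]
force: [-0.4, 0.2, -3.0]
grip_width: 0.213
```

{"fn": "play_rows", "kwargs": {"motion": [[[0,0,0.7],[0,0,0]],[[0,0,0],[0,0,0]]]}}

```text
time_s: 20.95
eef_pos: [564.4, -129.3, 143.8]
ee_rot: [-0.0, 0.829, 0.559, -0.0]
force: [0.3, 0.4, -3.2]
grip_width: 0.215
```

{"fn": "play_rows", "kwargs": {"motion": [[[0,0,0.6],[0,0,0]],[[0,0,0],[0,0,0]]]}}

```text
time_s: 21.12
eef_pos: [564.4, -129.3, 143.2]
ee_rot: [-0.0, 0.829, 0.559, -0.0]
force: [-0.1, -0.1, -2.8]
grip_width: 0.211
```

{"fn": "play_rows", "kwargs": {"motion": [[[0,0,0.5],[0,0,0]],[[0,0,0],[0,0,0]]]}}

```text
time_s: 21.28
eef_pos: [564.4, -129.3, 142.9]
ee_rot: [0.0, 0.829, 0.559, 0.0]
force: [-0.3, -1.2, -2.8]
grip_width: 0.215
```

```bash
python3 - <<'E'
from h import *
st()
v=ctrl.capture("scene");w=ctrl.capture("wrist")
a=cv2.resize(v[200:300,310:400],(432,480),interpolation=2);b=cv2.resize(w[180:480,210:420],(336,480))
cv2.imwrite('pics/s6.png',np.hstack([a,b])[:,:,::-1])
E
```

```text
t 21.28 p [ 564.442 -129.267  142.858] x [ 0.375  0.927 -0.   ] y [ 0.927 -0.375  0.   ] z [ 0. -0. -1.] F [-0.338 -1.18  -2.793] T [0.008 0.017 0.028] w 18.4 q [-0.427  0.486  1.422 -0.     1.233 -1.614]
```

View pics/s6.png

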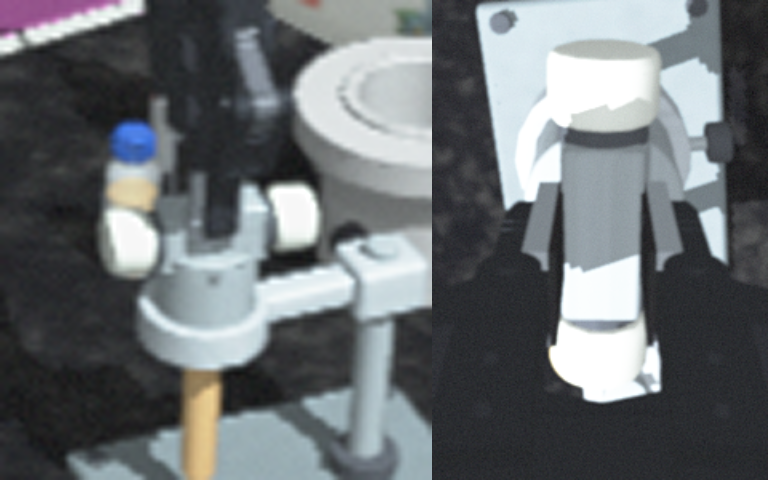

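The head is down inside the notch, with handle visible below the ring. The force still equals the hammer's weight, so it has not reached the floor. I'll continue in 0.5 mm steps until it bears.

{"fn": "play_rows", "kwargs": {"motion": [[[0,0,0.5],[0,0,0]],[[0,0,0],[0,0,0]]]}}

```text
time_s: 21.55
eef_pos: [564.5, -129.3, 142.8]
ee_rot: [0.0, 0.829, 0.559, 0.0]
force: [-2.1, 0.8, 3.5]
grip_width: 0.213
```

{"fn": "play_rows", "kwargs": {"motion": [[[0,0,0.5],[0,0,0]],[[0,0,0],[0,0,0]]]}}

```text
time_s: 21.72
eef_pos: [564.5, -129.3, 142.8]
ee_rot: [0.0, 0.829, 0.559, 0.0]
force: [-4.0, 1.0, 7.5]
grip_width: 0.217
```

{"fn": "play_rows", "kwargs": {"motion": [[[0,0,0.5],[0,0,0]],[[0,0,0],[0,0,0]]]}}

```text
time_s: 21.88
eef_pos: [564.5, -129.3, 142.7]
ee_rot: [0.001, 0.829, 0.559, 0.0]
force: [-5.4, 1.3, 9.3]
grip_width: 0.214
```

Firm contact at TCP 142.8, where 142.2 was expected for seating. I'll back off the commanded push, then release.

{"fn": "play_rows", "kwargs": {"motion": [[[0,0,-1.2],[0,0,0]],[[0,0,0],[0,0,0]]]}}

```text
time_s: 22.05
eef_pos: [564.6, -129.3, 142.8]
ee_rot: [0.0, 0.829, 0.559, 0.0]
force: [-2.8, 0.8, 3.2]
grip_width: 0.21
```

{"fn": "play_rows", "kwargs": {"fingers": 40, "squeeze": 20, "motion": [[[0,0,0],[0,0,0]],[[0,0,0],[0,0,0]],[[0,0,0],[0,0,0]],[[0,0,0],[0,0,0]],[[0,0,0],[0,0,0]],[[0,0,0],[0,0,0]]]}}

```text
time_s: 22.55
eef_pos: [564.4, -129.3, 142.4]
ee_rot: [-0.0, 0.829, 0.559, -0.0]
force: [1.2, -0.0, -0.4]
grip_width: 0.468
```

{"fn": "play_rows", "kwargs": {"motion": [[[0,0,-3],[0,0,0]],[[0,0,-5],[0,0,0]],[[0,0,-10],[0,0,0]],[[0,0,-15],[0,0,0]],[[0,0,-15],[0,0,0]],[[0,0,-15],[0,0,0]],[[0,0,-15],[0,0,0]],[[0,0,-15],[0,0,0]],[[0,0,-15],[0,0,0]],[[0,0,-15],[0,0,0]],[[0,0,-10],[0,0,0]],[[0,0,0],[0,0,0]],[[0,0,0],[0,0,0]]]}}

```text
time_s: 23.63
eef_pos: [564.4, -129.3, 275.7]
ee_rot: [0.0, 0.829, 0.559, 0.0]
force: [0.2, 0.5, -0.1]
grip_width: 0.466
```

```bash
python3 - <<'E'
from h import *
s,R=st();S=cam("scene");C=cam("wrist")
v=ctrl.capture("scene");w=ctrl.capture("wrist")
a=cv2.resize(v[200:310,310:400],(400,490),interpolation=2);b=cv2.resize(w[120:330,230:400],(397,490))
cv2.imwrite('pics/s7.png',np.hstack([a,b])[:,:,::-1])
n=np.array([.927,-.375,0])
for d in (-45,0,45):
  print('scene head mid',proj(S,np.array([564.8,-129.6,163])+n*d),'wrist top',proj(C,np.array([564.8,-129.6,163])+n*d))
print('end',proj(S,[564.8,-129.6,29]), 'jar', [(d['p'],np.array(d['position'])*[640,480]) for d in ctrl.spot_in("scene","jar")][:2])
E
```

```text
t 23.63 p [ 564.437 -129.265  275.722] x [ 0.375  0.927 -0.   ] y [ 0.927 -0.375  0.001] z [ 0.001 -0.    -1.   ] F [ 0.224  0.543 -0.143] T [-0.056  0.018  0.031] w 39.8 q [-0.427  0.4    1.202  0.     1.538 -1.614]
scene head mid [331.431 250.778] wrist top [316.814 170.024]
scene head mid [352.547 247.496] wrist top [316.791 230.4  ]
scene head mid [373.311 244.269] wrist top [316.769 285.582]
end [350.32  298.955] jar [(0.8, array([239.296, 225.792]))]
```

View pics/s7.png

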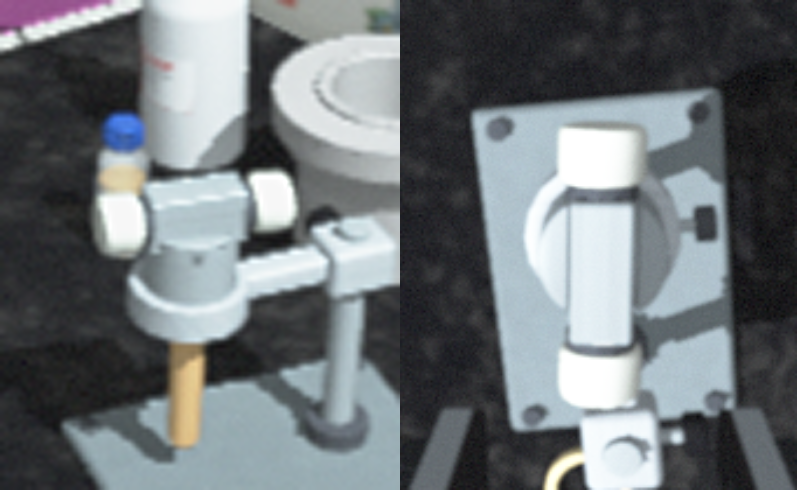

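The hammer stands released in the notch and upright. Its handle end is at scene row 299.5, against 299 predicted for fully seated. The gripper is clear, so I'm handing in.

```bash
python3 -c "
from rig import ctrl
print(ctrl.finish_job())"
```

```text
the job is handed in; nothing more can be done
None
```

I lifted the hammer from the jar, passed it handle first through the collar, seated it in the notch, let go, and handed the job in at about 24 s. No verdict was reported.

- **Missed first grip:** the first grip closed above the head. The real fingertips sit about 20–25 mm short of the reported TCP. I corrected for this and the second grip held.
- **Turning to the notch:** I did not turn the hammer while it rested on the collar. I read the notch angle from a close wrist view (about −0.38 rad in the world frame) and turned the hammer to it in the air. The head then went straight down into the notch without catching. I did not check the angle by feel.
- **Seating:** it met firm contact at TCP z 142.8 mm, where about 142.2 was expected. The peak measured force was about 11 N. It had a 5 N sideways part, which went when I released.
- **Last checks:**
  - The final views show the head in the notch and the handle vertical.
  - The handle end is at scene row 299.5, against a computed 299.0 for fully seated.
  - The gripper is clear, with force near zero.
  - The jar was found in place but about 8 pixel rows higher than at the start. I put this down to the hammer head no longer showing, and did not measure the shift.
  - The vial was in its usual place in the last views. I did not recheck the beaker after the lift or the gauge at all, but the arm did not go near either while low.

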